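# Build the spacer column and specimen pile on a turntable apparatus

### The job

Set the apparatus up for a run: thread every brass spacer on the bench onto the upright spindle, hub up and fully down, the widest lowest and each next one narrower, and pile all the aluminium packing plates squarely on the raised platform at the other end of the base, flush with its edges. Only when the column and the pile are both complete, stand the white dish upright in the middle of the top plate. Leave the screwdriver, thumbscrews, stopper, jar and bottle where they are.

Things in the scene. Friction and masses are not known exactly. Their poses are not given: they have to be found in the camera images.
- apparatus: fixed steel chassis box 120 (its x) x 300 (its y) x 40 mm high; origin: centre of its underside on the table, z up. On its top, 85 mm along its +y, a brass turntable disc (108 mm across, 8 mm thick) with the upright spindle; 85 mm along its -y the raised platform. Varies in place and in yaw by up to 0.2 rad
- spindle_seat (a point): centre of the turntable's top face (48 mm above the table) at the foot of the spindle; the lowest spacer sits here. The fixed steel spindle is 16 mm in diameter and rises 66 mm above this point, the last 10 mm tapering to 6 mm; z up
- platform (a point): centre of the platform's top face, 48 mm above the table; the fixed platform is 90 mm along the apparatus's x by 56 mm along its y, the same outline as the plates, and stands 8 mm proud of the chassis top; axes as the apparatus
- spacer100: loose brass stepped spacer: a flange 100 mm across and 5 mm thick with a hub 32 mm across and 11 mm high on top of it (16 mm in all), 20 mm bore right through; origin: centre of the flange's underside, z up through the hub; mass about 0.36 kg. Starts on the table hub up. One of the four sizes may be absent (None)
- spacer86: loose brass stepped spacer: a flange 86 mm across and 5 mm thick with a hub 32 mm across and 11 mm high on top of it (16 mm in all), 20 mm bore right through; origin: centre of the flange's underside, z up through the hub; mass about 0.27 kg. Starts on the table hub up. One of the four sizes may be absent (None)
- spacer72: loose brass stepped spacer: a flange 72 mm across and 5 mm thick with a hub 32 mm across and 11 mm high on top of it (16 mm in all), 20 mm bore right through; origin: centre of the flange's underside, z up through the hub; mass about 0.2 kg. Starts on the table hub up. One of the four sizes may be absent (None)
- spacer58: loose brass stepped spacer: a flange 58 mm across and 5 mm thick with a hub 32 mm across and 11 mm high on top of it (16 mm in all), 20 mm bore right through; origin: centre of the flange's underside, z up through the hub; mass about 0.14 kg. Starts on the table hub up. One of the four sizes may be absent (None)
- plateA: loose aluminium packing plate 90 (its x) x 56 (its y) x 12 mm (z), all plates alike, the same either way up, about 0.16 kg; origin: its very centre, 6 mm above its underside. Starts flat on the table; two or three of the three are present (None if absent)
- plateB: loose aluminium packing plate 90 (its x) x 56 (its y) x 12 mm (z), all plates alike, the same either way up, about 0.16 kg; origin: its very centre, 6 mm above its underside. Starts flat on the table; two or three of the three are present (None if absent)
- plateC: loose aluminium packing plate 90 (its x) x 56 (its y) x 12 mm (z), all plates alike, the same either way up, about 0.16 kg; origin: its very centre, 6 mm above its underside. Starts flat on the table; two or three of the three are present (None if absent)
- dish: loose white ceramic specimen dish, round, open at the top, 60 mm across (54 mm at the foot), 24 mm high, wall 4 mm, about 0.08 kg; origin: centre of its underside, z up
- thumbscrewA: bystander, leave alone: brass thumbscrew, head 22 mm across and 10 mm high with a 22 mm shank up, standing among the things; origin: centre of its underside
- thumbscrewB: bystander, leave alone: another such thumbscrew
- stopper: bystander, leave alone: black rubber stopper 28 mm across, 22 mm high; origin: centre of its underside
- screwdriver: bystander, leave alone: screwdriver 170 mm long lying crosswise beyond the apparatus; origin: under its middle, x along it
- jar: bystander, leave alone: glass jar with black cap, 64 mm across, 85 mm high, at the left; origin: centre of its underside
- bottle: bystander, leave alone: amber bottle 56 mm across, 130 mm high, at the right; origin: centre of its underside
Mind the look-alikes: they are no part of the job. Leave any green or pink look-alike of the spacer86 alone.

How it is judged (in metres and radians):
On the way, in this order (a step that is already met when the one before it is completed fails the run):
1. all spacers present are down on the spindle in size order and all plates present are piled squarely on the platform, the dish not yet on the pile (horizontal distance between each of spacer100, spacer86, spacer72, spacer58 and spindle_seat below 0.005 m and z of spacer100 in the frame of spindle_seat below 0.004 m and angle between each of spacer100, spacer86, spacer72, spacer58's own z axis and vertical below 0.1 rad and linear speed of each of spacer100, spacer86, spacer72, spacer58, plateA, plateB, plateC below 0.03 m/s and z of each of spacer86, spacer72, spacer58 in the frame of spacer100 above 0.012 m and z of spacer86 in the frame of spindle_seat below 0.02 m and z of each of spacer72, spacer58 in the frame of spacer86 above 0.012 m and z of spacer72 in the frame of spindle_seat below 0.036 m and z of spacer58 in the frame of spacer72 above 0.012 m and z of spacer58 in the frame of spindle_seat below 0.052 m and horizontal distance between each of plateA, plateB, plateC and platform below 0.006 m and z of plateA in the frame of platform between 0.003 and 0.034 m and angle between the x axis of each of plateA, plateB, plateC and the x axis of apparatus, either way round below 0.1 rad and angle between the z axis of each of plateA, plateB, plateC and the z axis of apparatus, either way round below 0.08 rad and z of plateB in the frame of platform between 0.003 and 0.034 m and z of plateC in the frame of platform between 0.003 and 0.034 m and horizontal distance between dish and platform above 0.05 m), for 0.2 s.
2. the dish stands upright in the middle of the top plate (horizontal distance between dish and platform below 0.012 m and angle between dish's own z axis and vertical below 0.1 rad and z of dish in the frame of platform between 0.02 and 0.04 m and linear speed of dish below 0.03 m/s), for 0.2 s.
At the end, for the whole second after the job is handed in: All spacers on the spindle, upright, within 5 mm of its axis, fully down, narrower above wider; all plates flat in the pile, within 6 mm and 0.1 rad of the platform; dish upright on the top plate within 12 mm of the platform centre; all at rest (all of step 2 and horizontal distance between each of spacer100, spacer86, spacer72, spacer58 and spindle_seat below 0.005 m and z of spacer100 in the frame of spindle_seat below 0.004 m and angle between each of spacer100, spacer86, spacer72, spacer58's own z axis and vertical below 0.1 rad and linear speed of each of spacer100, spacer86, spacer72, spacer58, plateA, plateB, plateC below 0.03 m/s and z of each of spacer86, spacer72, spacer58 in the frame of spacer100 above 0.012 m and z of spacer86 in the frame of spindle_seat below 0.02 m and z of each of spacer72, spacer58 in the frame of spacer86 above 0.012 m and z of spacer72 in the frame of spindle_seat below 0.036 m and z of spacer58 in the frame of spacer72 above 0.012 m and z of spacer58 in the frame of spindle_seat below 0.052 m and horizontal distance between each of plateA, plateB, plateC and platform below 0.006 m and z of plateA in the frame of platform between 0.003 and 0.034 m and angle between the x axis of each of plateA, plateB, plateC and the x axis of apparatus, either way round below 0.1 rad and angle between the z axis of each of plateA, plateB, plateC and the z axis of apparatus, either way round below 0.08 rad and z of plateB in the frame of platform between 0.003 and 0.034 m and z of plateC in the frame of platform between 0.003 and 0.034 m); the robot touches nothing.
It fails at once if a bystander (screwdriver, thumbscrew, stopper, jar or bottle) is pushed more than 6 cm from its place (distance of any of thumbscrewA, thumbscrewB, stopper, screwdriver, jar, bottle from where it was at the start of the episode above 0.06 m).
Of spacer100, spacer86, spacer72, spacer58 only 3 to 4 are there at a start; the rules pass over those that are not, and their reading is None.
Of plateA, plateB, plateC only 2 to 3 are there at a start; the rules pass over those that are not, and their reading is None.
At some moment in a run one of spacer100, spacer86, spacer72, spacer58, dish may be knocked a few centimetres aside while the robot is not near it.
Once in a run the grip may slacken for a moment while it holds something.
It also fails if it takes over 210 s, if anything falls off the work surface, if the arm or the gripper's body presses on something with over 40 N, if the wrist force passes 120 N, or if a joint passes its speed limit or range.

### The arm

A 7-joint arm with a two-finger parallel gripper is mounted at the origin on the work surface. World frame = base frame: x ahead of the robot, y to its left, z up, the work surface at z = 0. Lengths are in mm, angles in degrees, forces in N, time in s.
With the tool pointing down it reaches from about 400 to 925 mm from the base axis. Payload 4.1 kg.
Tool frame: the origin (TCP) lies midway between the tips of the shut fingers; the grasp point (between the pads) lies 19 mm behind it (arm.grasp_offset is the distance from the TCP to the grasp point, in mm); z points along the fingers, y is the line along which they close (so a half turn about z gives the same grasp; the last joint's range is limited). The gripper opens to 85 mm and grips with 20 to 120 N. Pads are 22 mm wide; open, the fingers measure 114 mm over their backs; the gripper's body (76 mm by 85 mm) begins 54 mm behind the grasp point. The pads swing forward as they close: fully open they stand 13 mm farther back than shut.
Start: joints at [58.041, 22.827, 2.584, 88.041, -1.071, 69.15, -2.905], TCP at [287.907, -582.798, 231.347] pointing down, gripper open.
Joint ranges: [-161.44, 161.44], [-28.35, 127.94], [-78.24, 83.42], [0, 140.83], [-78.03, 258.03], [13.02, 114.36], [-168.23, 168.23]. Speed limits (degrees/s): [147.25, 147.25, 180, 180, 180, 180, 180].

### API

Orientations are given as a 3x3 rotation matrix whose columns are the frame's x, y, z axes.
In Python, from bench import arm gives the robot as it stands. Calls block until the motion is done:
- arm.reach(position, orientation): joint-space move of the TCP to a pose.
- arm.line_to(position, rot=None, v=150, force_limit=None): straight line of the TCP; rot=None keeps the orientation; v is the mean speed in mm/s. With force_limit (N) it stops when the force on the tool has changed by that much, and returns True; else False.
- arm.move_joints(angles): joint-space move.
- arm.gripper_to(opening, strength=None): opening from 0.0 (shut) to 1.0 (fully open); strength is the grip in N (None keeps the last); returns when the fingers have stopped.
- arm.pause(seconds).
- arm.ik(position, orientation): joint angles nearest the present ones, or None.
- arm.capture(name): name is "scene" or "top"; returns a dict with "img" (480x640x3 uint8, red, green, blue), "fx", "fy", "cx", "cy" (pixels), "k1" (the pictures are not rectified: a ray, as slopes to the right and down, at radius r is drawn at 1 + k1 r^2 times it, then the intrinsics apply), "R" (3x3) and "t" (3): a world point X has camera coordinates R X + t. Camera axes: x right, y down, z forward; pixel columns grow to the right and rows downward; lengths in mm; the calibration is good to about 2 mm. A picture is of the moment at which its call begins. There is no depth.
A pose or a line that the arm cannot do raises arm.PlanningError and nothing moves.
- arm.finish_job(): hands the job in; it is judged then, once.
Readings, each from a call of its own:
- arm.current_clock(): time.
- arm.current_qpos(): joint angles.
- arm.current_qd(): joint speeds.
- arm.current_joint_efforts(): joint torques, N m.
- arm.current_position(): TCP position.
- arm.current_eef_rot(): TCP orientation.
- arm.current_ft_force(): force on the tool from outside, world axes, zero at the start.
- arm.current_torque(): the same for the moment, N m.
- arm.current_gripper_width(): opening from 0.0 (shut) to 1.0 (fully open).
- arm.current_gripper_force(): force on a finger pad.
Only numpy, scipy, OpenCV 4.12 (cv2) and the standard library are available. Lean on these libraries where they do the work, as an engineer would, in place of code of your own. Each camera call takes 0.05 s, during which the arm holds its last target. There are 200 camera calls.

## Working session

There is one attempt and no reset: what is moved stays moved. The work goes in short steps, each a Python script; the robot and the scene stay as the last script left them, time stands still between calls to the robot, and variables do not carry over. Pictures are saved under pics/ and viewed, at most 14 in all, crops included, and the job is handed in when it is done.

```bash
ls; mkdir -p pics; python3 - <<'E'
from bench import arm
import cv2
for n in("scene","top"):
    c=arm.capture(n); cv2.imwrite(f"pics/{n}0.png",c["img"][:,:,::-1])
    print(n,c["fx"],c["cx"],c["cy"],c["k1"],c["R"],c["t"])
print(arm.current_clock(),arm.grasp_offset,arm.current_eef_rot())
E
```

```text
pics
scene 463.6089356390594 318.31830117106637 237.99923414786858 -0.00358833757853179 [[ 0.69501104  0.71894046  0.00917982]
 [ 0.61453019 -0.58735131 -0.52666032]
 [-0.37324563  0.37167601 -0.85002626]] [-353.57897531 -280.07765573 1290.9243061 ]
top 574.4855357740257 319.1723462900852 236.1966549751499 -0.07921574386969514 [[-0.0231798  -0.99942863 -0.02459892]
 [-0.98036299  0.02754375 -0.19526842]
 [ 0.19583439  0.01958959 -0.9804413 ]] [  35.33710227  515.64602418 1224.14867535]
0.1 18.700000000000003 [[ 8.96563040e-01  4.42915331e-01 -8.50976193e-04]
 [ 4.42916135e-01 -8.96561841e-01  1.47063152e-03]
 [-1.11587535e-04 -1.69542495e-03 -9.99998557e-01]]
```

View pics/scene0.png

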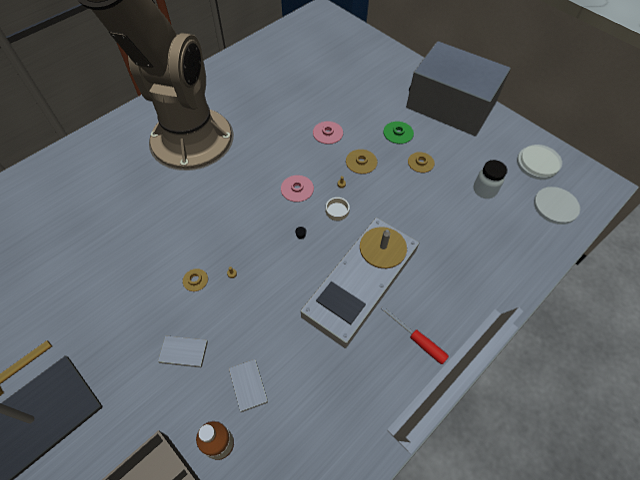

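View pics/top0.png

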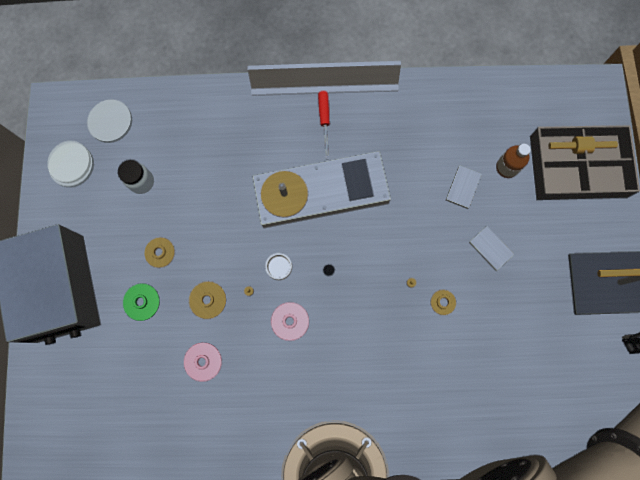

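Top view: brass rings at (207,300), (159,252), (443,302), so three spacers. The pink rings (290,321) and (202,362) and the green one (141,301) are look-alikes. The brass thumbscrews are small, at (249,291) and (411,283). Plates are at (463,186) and (491,248), the dish at (278,266), the turntable at (284,194) and the dark platform at (357,180).

```bash
cat > h.py <<'E'
from bench import arm
import numpy as np, cv2
def ray(c,uv,z):
    "pixels (N,2) -> world xy on plane z"
    uv=np.asarray(uv,float).reshape(-1,1,2)
    K=np.array([[c["fx"],0,c["cx"]],[0,c["fy"],c["cy"]],[0,0,1]])
    p=cv2.undistortPoints(uv,K,np.array([c["k1"],0,0,0,0.]))[:,0]
    R=np.array(c["R"]);t=np.array(c["t"])
    d=np.c_[p,np.ones(len(p))]@R; o=-R.T@t
    return (o+d*((z-o[2])/d[:,2])[:,None])[:,:2]
def proj(c,X):
    R=np.array(c["R"]);t=np.array(c["t"]);q=np.atleast_2d(X)@R.T+t;s=q[:,:2]/q[:,2:]
    s=s*(1+c["k1"]*(s**2).sum(1))[:,None]
    return s*[c["fx"],c["fy"]]+[c["cx"],c["cy"]]
def blobs(c,lo,hi,amin=60,roi=None):
    hsv=cv2.cvtColor(c["img"],cv2.COLOR_RGB2HSV)
    m=cv2.inRange(hsv,np.array(lo),np.array(hi))
    if roi: z=np.zeros_like(m);x0,y0,x1,y1=roi;z[y0:y1,x0:x1]=m[y0:y1,x0:x1];m=z
    cs,_=cv2.findContours(m,cv2.RETR_EXTERNAL,cv2.CHAIN_APPROX_NONE)
    return [k[:,0] for k in cs if cv2.contourArea(k)>amin]
def circ(c,k,z):
    P=ray(c,k,z); 
    A=np.c_[2*P,np.ones(len(P))];s=np.linalg.lstsq(A,(P**2).sum(1),rcond=None)[0]
    r=np.sqrt(s[2]+s[0]**2+s[1]**2)
    e=np.abs(np.hypot(*(P-s[:2]).T)-r).max()
    return np.round([s[0],s[1],2*r,e],1)
E
cat > look.py <<'E'
from h import *
for n in("top","scene"):
    c=arm.capture(n); print(n)
    for k in blobs(c,(10,110,60),(28,255,255)):
        m=k.mean(0).round(); print(" brass",m,circ(c,k,5),circ(c,k,48)[:3])
    for r in ([(250,245,305,290)] if n=="top" else [(315,190,360,228)]):
        for k in blobs(c,(0,0,165),(179,25,255),60,r): print(" dish",k.mean(0),circ(c,k,24))
    for r in ([(430,150,520,280)] if n=="top" else [(140,320,290,420)]):
        for k in blobs(c,(0,0,140),(179,255,255),200,r):
            b=cv2.minAreaRect(ray(c,k,12).astype(np.float32)); print(" plate",k.mean(0).round(),np.round(b[0],1),np.round(b[1],1),b[2])
    for r in ([(335,150,380,210)] if n=="top" else [(310,275,375,330)]):
        for k in blobs(c,(0,0,0),(179,255,90),200,r):
            b=cv2.minAreaRect(ray(c,k,48).astype(np.float32)); print(" platf",k.mean(0).round(),np.round(b[0],1),np.round(b[1],1),b[2])
E
python3 look.py; python3 - <<'E'
import cv2
a=cv2.imread("pics/top0.png");
cv2.imwrite("pics/crop1.png",cv2.resize(a[140:340,130:530],None,fx=2,fy=2,interpolation=2)) if 0 else None
l=cv2.resize(a[145:345,110:310],(600,600),interpolation=2);cv2.imwrite("pics/cropL.png",l)
E
```

```text
top
 brass [443. 302.] [ 367.  -252.    52.8    1.5] [ 363.6 -243.7   51.1]
 brass [207. 300.] [385.9 280.9  80.4   1.7] [381.9 271.5  77.7]
 brass [619. 273.] [ 421.8 -663.8   62.9   26.2] [ 416.7 -641.9   60.8]
 brass [159. 252.] [498.6 395.4  66.5   1.4] [490.9 382.2  64.3]
 brass [284. 194.] [630.2 103.6 106.2   1.8] [618.2 100.1 102.7]
 brass [516. 157.] [ 702.5 -447.8   49.2   17.2] [ 688.1 -433.    47.6]
 brass [583. 145.] [ 728.8 -615.    97.5   39.8] [ 713.5 -594.7   94.2]
 plate [474. 215.] [ 568.4 -338.6] [209.6 312.4] 86.46610260009766
 platf [357. 180.] [646.1 -66.9] [89.7 53.5] 9.640249252319336
scene
 brass [212. 438.] [ 665.1 -431.2   50.7   22.9] [ 675.7 -429.3   48.4]
 brass [ 24. 361.] [ 283.1 -619.4   70.    31.1] [ 311.1 -609.    66.8]
 brass [195. 280.] [ 369.2 -255.6   53.7    2. ] [ 393.3 -261.7   51.3]
 brass [383. 247.] [607.3 118.1 109.    1.7] [620.6  95.1 104. ]
 brass [421. 162.] [500.4 390.2  66.8   2.1] [518.5 354.8  63.8]
 brass [361. 161.] [387.7 276.2  81.1   2. ] [410.9 246.   77.4]
 dish [337.26732673 206.03960396] [458.  113.3  51.5  17.1]
 plate [256. 378.] [ 649.6 -287.2] [125.5  88.8] 65.28457641601562
 plate [182. 351.] [ 487.8 -374.1] [91.3 57.4] 40.330848693847656
 platf [340. 303.] [649.4 -71.9] [90.2 57.4] 9.756272315979004
```

View pics/cropL.png

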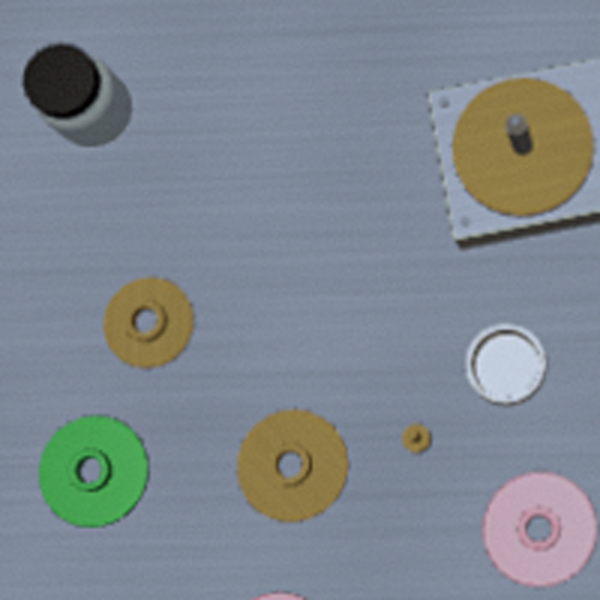

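```bash
python3 - <<'E'
import cv2,numpy as np
a=cv2.imread("pics/top0.png");b=cv2.imread("pics/scene0.png")
f=lambda i,x,y,w,h:cv2.resize(i[y:y+h,x:x+w],None,fx=4,fy=4,interpolation=2)
p=f(a,430,155,100,130);q=f(b,220,350,60,70);d=f(a,255,245,50,45)
o=np.zeros((600,800,3),np.uint8);o[:520,:400]=p;o[:280,400:640]=q;o[300:480,400:600]=d
cv2.imwrite("pics/cropP.png",o)
for i,pts in((a,[(463,186),(491,248),(480,215),(278,266)]),(b,[(248,385),(183,351),(215,370),(337,211)])):
    s=cv2.cvtColor(i,cv2.COLOR_BGR2HSV);print([s[v,u].tolist() for u,v in pts])
E
```

```text
[[109, 43, 173], [109, 43, 176], [107, 47, 152], [108, 30, 222]]
[[106, 35, 151], [106, 36, 156], [107, 38, 136], [101, 19, 192]]
```

View pics/cropP.png

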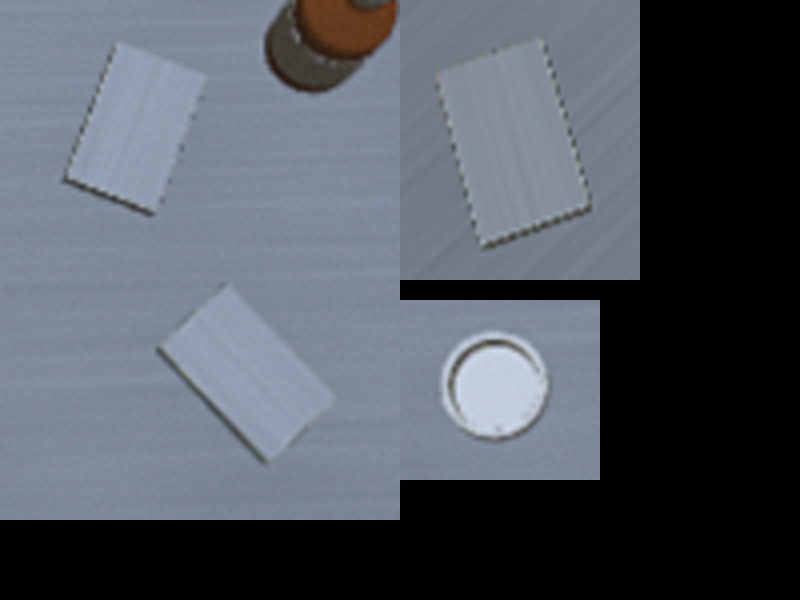

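```bash
cat >> h.py <<'E'
def rot(a):
    a=np.radians(a);return np.array([[-np.sin(a),np.cos(a),0],[np.cos(a),np.sin(a),0],[0,0,-1.]])
def pick_a(xyz,a):
    "a or a+180, whichever keeps the last joint nearest mid-range"
    best=None
    for b in(a,a+180):
        q=arm.ik(list(xyz),rot(b).tolist())
        if q is not None:
            s=abs(q[6]); 
            if best is None or s<best[0]: best=(s,b)
    if best is None: raise RuntimeError(f"no ik {xyz} {a}")
    return best[1]
def go(x,y,z,a): 
    b=pick_a((x,y,z),a); arm.reach([x,y,z],rot(b).tolist()); return b
def ln(x,y,z,v=150,f=None,a=None): return arm.line_to([x,y,z],rot=None if a is None else rot(a).tolist(),v=v,force_limit=f)
def st(s=""): print(s,"t",round(arm.current_clock(),1),"p",np.round(arm.current_position(),1),"w",round(85*arm.current_gripper_width(),1),"gf",np.round(arm.current_gripper_force(),1),"F",np.round(arm.current_ft_force(),1))
E
python3 - <<'E'
from h import *
c=arm.capture("top")
A=np.array([(117,42),(207,75),(156,212),(66,178)])/4-.4+[430,155]
B=np.array([(230,286),(335,398),(268,460),(160,348)])/4-.4+[430,155]
for P in(A,B):
    w=ray(c,P,12);e=np.roll(w,-1,0)-w;print(w.mean(0).round(1),np.hypot(*e.T).round(1),np.degrees(np.arctan2(e[:,1],e[:,0])).round(1))
S=np.array([(437,75),(542,40),(590,205),(482,245)])/4-.4+np.array([220-100,350])
c2=arm.capture("scene");w=ray(c2,S,12);e=np.roll(w,-1,0)-w;print("scA",w.mean(0).round(1),np.hypot(*e.T).round(1))
print("dish",ray(c,[(255+95/4-.4,245+85/4-.4)],24))
for n,p in(("ts",(249,291)),("ts2",(411,283)),("stop",(329,270))):print(n,ray(c,[p],20).round())
go(480,-95,150,0)
for w in(.376,.68):
    arm.gripper_to(w); ln(480,-95,30); ln(480,-95,-8,v=25,f=5); st(w); ln(480,-95,60)
E
```

```text
[ 633.5 -316.6] [55.7 89.4 55.2 89.1] [-112.8  156.    66.9  -23.7]
[ 486.3 -369.7] [86.5 53.8 87.2 55.5] [-140.5  129.7   40.6  -50.9]
scA [ 636.2 -319.3] [55.  86.9 54.6 87.8]
dish [[456.37570216 116.11773235]]
ts [[402. 183.]]
ts2 [[ 410. -180.]]
stop [[445.   2.]]
0.376 t 4.8 p [479.9 -95.   -0.6] w 32.0 gf 2.7 F [-0.2  0.4  6. ]
0.68 t 7.4 p [479.9 -95.   -4.5] w 57.9 gf 2.8 F [-1.   0.1  6.8]
```

```bash
python3 - <<'E'
from h import *
x,y=386.8,278.6
b=go(x,y,120,40)
arm.gripper_to(.56,60); ln(x,y,8); arm.gripper_to(.3,40); st("g1")
arm.gripper_to(.56); ln(x,y,22)
b2=pick_a((x,y,22),b+90); ln(x,y,22,a=b2)
ln(x,y,8); arm.gripper_to(.3,40); st("g2"); arm.gripper_to(.56); ln(x,y,80); go(480,60,250,0)
E
python3 look.py | grep -v plate
```

```text
g1 t 10.9 p [387.5 279.1   9.3] w 29.1 gf 39.2 F [-0.5 -0.8  5.5]
g2 t 13.7 p [386.7 279.    8.6] w 29.1 gf 39.6 F [-1.9 -0.3  4.9]
top
 brass [443. 302.] [ 366.9 -251.9   52.7    1.5] [ 363.6 -243.7   51. ]
 brass [207. 299.] [386.5 280.4  80.4   1.3] [382.6 271.   77.7]
 brass [619. 273.] [ 422.1 -663.8   62.9   26.4] [ 416.9 -641.9   60.8]
 brass [159. 252.] [498.5 395.4  66.5   1.2] [490.8 382.2  64.3]
 brass [516. 157.] [ 702.6 -447.8   49.2   17.7] [ 688.2 -433.    47.5]
 brass [583. 145.] [ 728.9 -614.9   97.6   39.8] [ 713.6 -594.6   94.3]
 platf [357. 180.] [646.1 -67. ] [89.7 53.2] 9.678736686706543
scene
 brass [212. 438.] [ 665.2 -431.3   50.8   23. ] [ 675.8 -429.4   48.5]
 brass [ 24. 361.] [ 283.1 -619.4   70.    31.1] [ 311.  -609.    66.8]
 brass [195. 280.] [ 369.3 -255.6   53.6    1.8] [ 393.4 -261.7   51.2]
 brass [383. 247.] [607.3 118.1 109.1   1.8] [620.6  95.1 104.2]
 brass [421. 162.] [500.4 390.2  66.8   2.1] [518.5 354.8  63.8]
 brass [363. 163.] [393.3 276.6  75.   15.2] [416.3 246.4  71.6]
 dish [337.1826087  204.74782609] [457.4 113.9  52.   16.5]
 platf [340. 303.] [649.4 -71.9] [90.2 57.4] 9.756272315979004
```

```bash
cat >> h.py <<'E'
SX,SY,YAW=619.3,98.2,9.7
PX,PY=647.7,-69.0
def grab_spacer(x,y,a,centre=True):
    b=go(x,y,110,a); arm.gripper_to(.56,40); ln(x,y,8.5)
    if centre:
        arm.gripper_to(.3,40); arm.gripper_to(.56); ln(x,y,22); b=pick_a((x,y,22),b+90); ln(x,y,22,a=b); ln(x,y,8.5)
    arm.gripper_to(.3,90); st("grip"); ln(x,y,150); st("lift")
def thread(zfin,a,x=SX,y=SY):
    go(x,y,160,a); st("hover"); ln(x,y,128)
    hit=ln(x,y,zfin-4,v=40,f=10); st(f"down hit={hit}")
E
python3 - <<'E'
from h import *
grab_spacer(387,279.2,40,False); thread(56.5,40)
E
```

```text
grip t 18.4 p [387.6 279.6  10. ] w 27.0 gf 79.8 F [-1.2 -1.7  7.1]
lift t 19.5 p [386.4 278.5 149.1] w 27.3 gf 79.2 F [ 1. -0. -3.]
hover t 20.7 p [617.8 100.9 160. ] w 27.0 gf 79.2 F [-0.3  1.7 -2. ]
down hit=True t 22.6 p [619.2  98.2  58.1] w 27.0 gf 80.1 F [-1.2  0.6  5. ]
```

```bash
python3 - <<'E'
from h import *
arm.gripper_to(.5); ln(SX,SY,180); st()
grab_spacer(499.3,393.5,40); thread(72.5,40)
E
python3 look.py | grep -v plate
python3 - <<'E'
from h import *
c=arm.capture("top");cv2.imwrite("pics/t1.png",cv2.resize(c["img"][100:340,110:430,::-1],None,fx=2.5,fy=2.5,interpolation=2))
E
```

```text
t 23.9 p [618.6  97.7 178.9] w 42.4 gf 0.0 F [ 0.   0.2 -0.1]
grip t 29.3 p [499.3 393.8   9.3] w 26.8 gf 83.1 F [-1.4 -0.5  4.4]
lift t 30.4 p [499.  392.7 148.7] w 27.2 gf 82.7 F [ 0.1 -0.1 -2.1]
hover t 31.6 p [618.5 100.3 159.8] w 27.1 gf 82.7 F [ 0.1  0.5 -1.2]
down hit=True t 33.2 p [619.2  98.1  73.3] w 27.1 gf 83.4 F [-1.2 -1.1  4.3]
top
 brass [619. 273.] [ 422.2 -663.7   63.    26.5] [ 417.  -641.8   60.9]
 brass [281. 202.] [616.7 109.4  81.7  36.3] [605.1 105.7  79. ]
 brass [516. 158.] [ 702.2 -447.4   49.7   17.3] [ 687.8 -432.6   48. ]
 brass [583. 145.] [ 728.8 -614.8   98.3   40.2] [ 713.5 -594.5   95. ]
 dish [279.52475248 268.13861386] [453.8 114.3  47.5   6.2]
scene
 brass [212. 438.] [ 665.2 -431.1   51.3   23.3] [ 675.8 -429.2   48.9]
 brass [ 24. 361.] [ 282.9 -619.4   70.    30.9] [ 310.9 -609.    66.8]
 brass [195. 279.] [ 369.3 -255.6   53.6    1.9] [ 393.3 -261.7   51.2]
 brass [383. 246.] [610.2 114.3  98.5  30.9] [623.3  91.4  94.1]
 dish [337.06666667 206.2       ] [457.6 113.6  56.8   2. ]
 platf [340. 303.] [649.4 -71.9] [90.2 57.4] 9.756272315979004
```

View pics/t1.png

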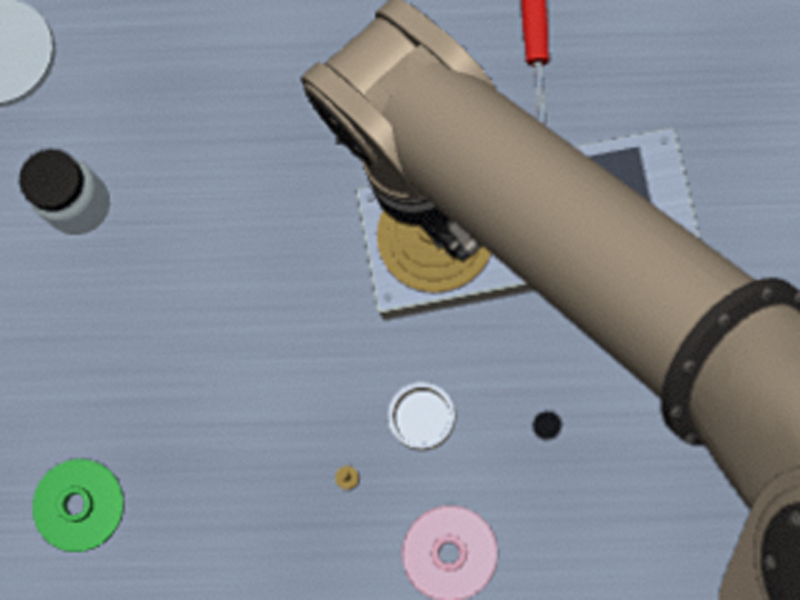

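t1 shows 86 and 72 concentric on the turntable, around (435,240) in the crop. The dish at (420,415) and the stopper haven't moved.

```bash
python3 - <<'E'
from h import *
arm.gripper_to(.5); ln(SX,SY,180)
grab_spacer(368,-253,-30); thread(88.5,40)
E
```

```text
grip t 40.4 p [ 368.1 -253.1    9.4] w 27.0 gf 81.0 F [-2.7  1.6  8.1]
lift t 41.5 p [ 367.3 -252.7  149.3] w 27.3 gf 80.3 F [-0.6 -0.2 -0.9]
hover t 43.1 p [619.4  96.2 159.5] w 27.3 gf 80.3 F [-0.4  0.1 -1.9]
down hit=True t 44.4 p [619.   98.   89.5] w 26.8 gf 81.2 F [-0.9 -0.9  5.8]
```

```bash
cat >> h.py <<'E'
def grab_plate(x,y,a):
    go(x,y,100,a); arm.gripper_to(.9,30); ln(x,y,-1.5); arm.gripper_to(.3,80); st("grip"); ln(x,y,150); st("lift")
def put_plate(zfin,dx=0,dy=0):
    x,y=PX+dx,PY+dy
    go(x,y,140,YAW+90); arm.pause(.2); st("hover"); ln(x,y,zfin+12)
    hit=ln(x,y,zfin-4,v=30,f=8); st(f"down {hit}")
E
python3 - <<'E'
from h import *
arm.gripper_to(.5); ln(SX,SY,180)
grab_plate(634.7,-317.3,66.6); put_plate(47)
E
```

```text
grip t 48.6 p [ 636.1 -317.6    0.8] w 53.4 gf 84.7 F [-1.7 -0.1  6.1]
lift t 49.7 p [ 633.8 -317.3  148.5] w 52.7 gf 84.0 F [-0.4 -0.  -1.7]
hover t 50.9 p [648.  -71.7 139.7] w 53.3 gf 84.0 F [ 0.8  0.4 -1.9]
down True t 52.0 p [648.3 -69.   48.8] w 53.2 gf 84.7 F [-0.9  0.2  4.3]
```

```bash
python3 - <<'E'
from h import *
arm.gripper_to(.75,30); ln(PX,PY,180)
grab_plate(486.9,-371.2,130.2)
for n,r in(("top",(230,130,410,240)),("scene",(280,200,440,360))):
    c=arm.capture(n);x0,y0,x1,y1=r
    cv2.imwrite(f"pics/{n}2.png",cv2.resize(c["img"][y0:y1,x0:x1,::-1],None,fx=4,fy=4,interpolation=2)[:600,:800])
E
```

```text
grip t 56.4 p [ 488.2 -371.9    0.6] w 53.3 gf 84.5 F [-0.6  1.   6.1]
lift t 57.6 p [ 486.  -370.8  148.8] w 53.3 gf 84.0 F [ 0.7 -1.1 -1.1]
```

View pics/top2.png

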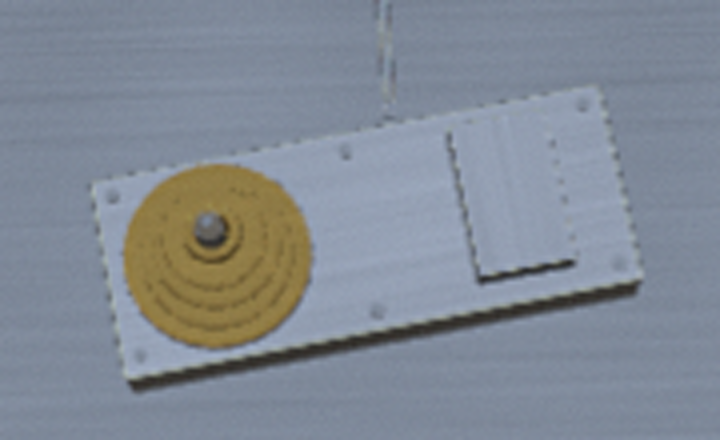

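View pics/scene2.png

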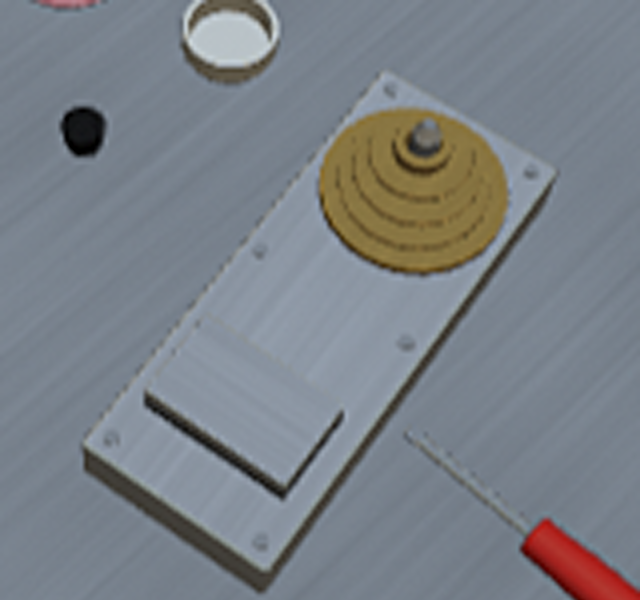

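Both views show three stepped spacers fully down and concentric. Plate A lies square on the platform, with scene crop corners at (147,395), (285,490), (342,412), (203,325).

```bash
python3 - <<'E'
from h import *
c=arm.capture("scene");S=np.array([(147,395),(284,489),(342,411),(203,323)])/4-.4+[280,200]
w=ray(c,S,60)+[-.7,2.8];e=np.roll(w,-1,0)-w;print(w.mean(0),np.hypot(*e.T),np.degrees(np.arctan2(e[:,1],e[:,0])))
c=arm.capture("top");S=np.array([(448,125),(548,105),(574,258),(481,276)])/4-.4+[230,130]
w=ray(c,S,60)+[.4,-1.4];e=np.roll(w,-1,0)-w;print(w.mean(0),np.hypot(*e.T),np.degrees(np.arctan2(e[:,1],e[:,0])))
put_plate(59)
E
```

```text
[649.40630995 -70.21041125] [87.11042037 53.70728079 88.07694529 51.71644506] [   9.40704694   99.54079446 -169.29066857  -79.4083802 ]
[647.88478349 -69.41936124] [57.93399634 90.87253455 53.0144887  90.27948469] [ -79.8711748  -173.13843722   99.64711683    9.96523127]
hover t 59.5 p [647.6 -70.  139.9] w 52.9 gf 84.0 F [ 0.3  0.7 -1. ]
down True t 60.6 p [648.3 -69.   60.6] w 53.1 gf 84.7 F [-1.2 -1.1  4.2]
```

```bash
python3 - <<'E'
from h import *
arm.gripper_to(.75,30); ln(PX,PY,180); go(480,-200,250,0)
ims=[]
for n,r in(("top",(230,130,410,290)),("scene",(280,185,440,335))):
    c=arm.capture(n);x0,y0,x1,y1=r
    ims.append(cv2.resize(c["img"][y0:y1,x0:x1,::-1],(400,400*(y1-y0)//(x1-x0)),interpolation=2))
o=np.zeros((600,800,3),np.uint8)
for i,m in enumerate(ims):o[:m.shape[0],400*i:400*i+400]=m
cv2.imwrite("pics/p3.png",o); st()
E
python3 look.py | grep -E "dish|top|scene|brass .[23][0-9]"
```

```text
t 63.0 p [ 480.5 -199.   249.6] w 63.4 gf 0.0 F [ 1.1 -0.5  0.9]
top
 brass [284. 194.] [630.2 103.6 106.2   1.8] [618.2 100.1 102.7]
scene
 brass [212. 438.] [ 665.2 -431.3   50.8   23. ] [ 675.8 -429.4   48.5]
 brass [383. 247.] [607.3 118.1 109.1   1.7] [620.5  95.  104.1]
 dish [337.21929825 204.81578947] [457.5 113.8  52.   16.4]
```

View pics/p3.png

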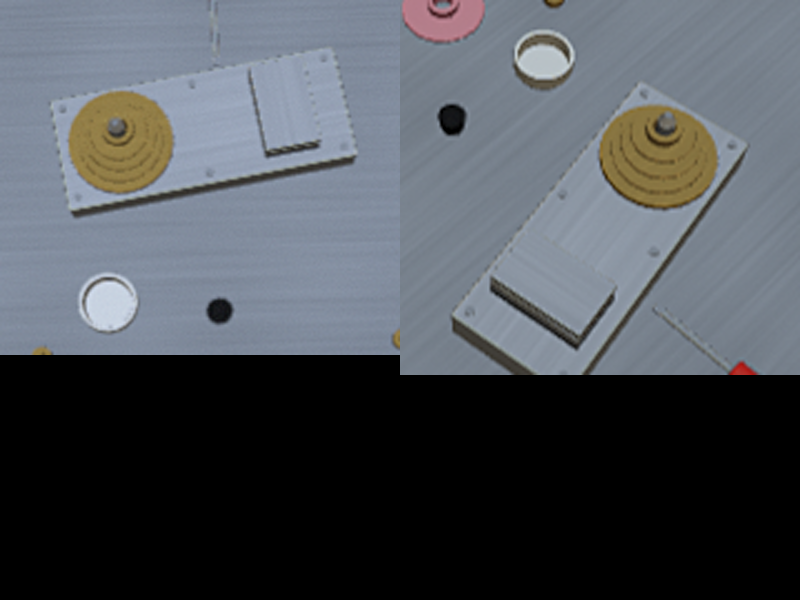

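p3 shows both plates flush in the pile and the column complete. The dish is still at top (278.8,266).

```bash
python3 - <<'E'
from h import *
x,y=456.8,115.3
arm.gripper_to(1.0,30); b=go(x,y,110,10); ln(x,y,5); arm.gripper_to(.4,45); st("grip"); g=arm.current_position()[2]
ln(x,y,150); st("lift")
if 40<85*arm.current_gripper_width() and arm.current_gripper_force()>10:
    go(PX,PY,150,10); arm.pause(.2); st("hover"); ln(PX,PY,g+72+12)
    hit=ln(PX,PY,g+72-4,v=25,f=5); st(f"down {hit}")
E
```

```text
grip t 66.0 p [457.7 115.4   6.5] w 58.2 gf 46.2 F [-2.6 -1.9 10. ]
lift t 67.1 p [456.1 114.9 149.2] w 58.0 gf 48.2 F [-0.  -1.1 -0.1]
hover t 68.3 p [647.2 -67.1 150.7] w 58.3 gf 48.2 F [-0.3  0.4 -0.6]
down True t 69.4 p [647.9 -69.1  78.6] w 57.8 gf 48.7 F [-1.  -0.1  4.8]
```

```bash
python3 - <<'E'
from h import *
arm.gripper_to(.85,30); ln(PX,PY,180,v=80); go(480,-200,250,0)
ims=[]
for n,r in(("top",(230,130,410,290)),("scene",(280,185,440,335))):
    c=arm.capture(n);x0,y0,x1,y1=r
    ims.append(cv2.resize(c["img"][y0:y1,x0:x1,::-1],(400,400*(y1-y0)//(x1-x0)),interpolation=2))
o=np.zeros((400,800,3),np.uint8)
for i,m in enumerate(ims):o[:m.shape[0],400*i:400*i+400]=m
cv2.imwrite("pics/p4.png",o); st()
E
```

```text
t 72.1 p [ 481.  -198.7  250. ] w 72.3 gf 0.0 F [ 0.2 -0.3 -0.1]
```

View pics/p4.png

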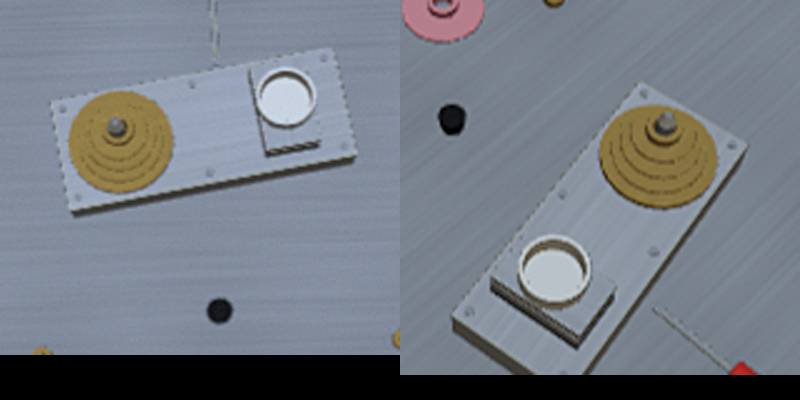

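The dish stands upright on the pile, with its rim centred at (287,97) top and (555,270) scene in the crop. I'll check that numerically and hand in.

```bash
python3 - <<'E'
from h import *
c=arm.capture("top");d=ray(c,[(230+287/2.222-.3,130+97/2.222-.3)],96)[0]+[.4,-1.4]
c=arm.capture("scene");e=ray(c,[(280+155/2.5-.3,185+270/2.5-.3)],96)[0]+[-.7,2.8]
print(d,e)
if np.hypot(*((d+e)/2-[PX,PY]))<8: arm.finish_job(); print("handed in")
E
```

```text
[645.5404856  -70.24122443] [649.23486917 -68.97270874]
the job is handed in; nothing more can be done
handed in
```

I handed the job in at about 72 s of the 210 s limit: spacers 86, 72 and 58 are fully down on the spindle, both plates are piled flush on the platform, and the dish stands upright, measured within about 3 mm of the platform centre; spacer100 and the third plate were absent, I left the bystanders and look-alikes alone, and no verdict came back.

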